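Unlock the masala dabba's tab-lock lid and lay it on the thali

TASK

Open the round steel masala dabba, whose lid is bolted from inside: pinch the two orange tabs of its knob gently together, turn the knob anticlockwise seen from above until you feel it come up against its stop, and lift the lid straight off. Do not wrench the knob on past its stop, as that twists the whole dabba round; the dabba stays upright where it stands on the plank. Set the lid down softly, knob up and flat, in the middle of the empty thali and let go, leaving the cups, jar, scoop and sieve alone.

Things in the scene. Friction and masses are not known exactly. Their poses are not given: they have to be found in the camera images.
- knob_grip (a point): Where to grip: on the axis of the black knob in the middle of the lid, midway between its two orange tabs, at their mid-height. z up the knob's axis, y from tab to tab, x along the knob's black bar (50 x 34 x 32 mm). The tabs measure 54 mm over their outer faces, 46 mm fully pinched. A serrated collar, 60 mm across, ends 23 mm below this point: keep fingertips no lower than 20 mm below it.
- tab_a: Orange spring tab on the knob's +y side, 18 mm wide along x, 22 mm high, 6 mm thick; origin at its middle, 24 mm from the knob's axis when out; axes as the knob's. It pinches in 4 mm against 3 N rising to 7 N.
- tab_b: The like orange tab on the knob's -y side. A grip of 20 to 30 N works both tabs; more than 60 N breaks one. Until both are in by 1 mm or more the knob is locked to the lid; let go, it locks again at the angle where it stands, so it may be re-gripped.
- knob_top (a point): Middle of the knob's top (white line along x), 15 mm above the grip point. With the tabs pinched the knob turns against a light drag of 0.05 N m; anticlockwise from above opens. Its stop lies 0.4 to 1.4 rad (23 to 80 degrees) anticlockwise of where it stands at the start: how far cannot be seen, it must be felt.
- knob_foot (a point): On the knob's axis, in the lid's flat top, 31 mm below the grip point; turns with the knob. The steel lid is 200 mm across, 0.55 kg, plain and round, and may sit any way round. Its round plug, 158 mm across, reaches 17 mm below this point; three bolts in it (out of sight) draw in with the knob: they clear the rim only in about the last 0.15 rad before the stop.
- dabba: The round steel tin, 200 mm across, 65 mm high, loose on the plank, 0.9 to 1.4 kg; origin at the middle of its underside, z up. Once the knob is at its stop, a further torque of about 0.2 to 0.4 N m on it makes the tin slip round.
- dabba_mouth (a point): Middle of the tin's mouth (rim opening 160 mm across), 65 mm above its underside. With the lid on, the lid's top lies 3 mm above this and the knob's grip point 34 mm above it. The lid is free after 20 mm of straight lift.
- dabba_ear (a point): Middle of the small steel wire carrying ear on the tin's side, 112 mm from the tin's axis, 44 mm above the plank. It shows whether the tin has been twisted or dragged.
- thali_mid (a point): Middle of the inner floor of the empty round aluminium thali, 260 mm across the rim, rim 15 mm high, flat floor 232 mm across and 3 mm thick, loose on the plank. With the lid lying flat on it the knob's grip point is 48 mm above this point.
- cups_mid (a point): Stack of five nested small steel cups, 57 mm across, 66 mm high, between dabba and thali; point on its axis, half-way up.
- jar_mid (a point): Green glass jar with steel screw lid, 72 mm across, 115 mm high; point on its axis, half-way up.
- scoop_mid (a point): Orange plastic scoop, bowl 50 x 46 x 26 mm, handle 85 mm along -x; point in the middle of the bowl.
- sieve_mid (a point): Silver aluminium tea sieve lying on the plank, bowl 72 mm across, 26 mm high, handle to +x 115 mm; point in the middle of the bowl.
Things that resemble listed ones, but are neither listed nor needed, are in the scene too. Leave any blue, green or red look-alike of the dabba alone.

How it is judged (in metres and radians):
On the way:
1. the lid is lifted clear of the dabba (height (world z) of knob_grip above 0.135 m), for 0.1 s.
At the end, for the whole second after the job is handed in: The lid lies flat, knob up, on the thali's floor with its axis within 25 mm of the thali's middle, tilted less than 3 degrees, let go and at rest; the dabba stands upright within 12 mm of where it stood (horizontal distance between knob_grip and thali_mid below 0.025 m and z of knob_grip in the frame of thali_mid between 0.044 and 0.052 m and angle between knob_grip's own z axis and vertical below 0.052 rad and linear speed of tab_a below 0.02 m/s and angle between dabba's own z axis and vertical below 0.05 rad and distance of dabba from where it was at the start of the episode below 0.012 m); the robot touches nothing.
It fails at once if the dabba is twisted round or dragged: its carrying ear shifts by more than 10 mm (distance of dabba_ear from where it was at the start of the episode above 0.01 m).
It fails at once if the dabba is lifted or tipped (height (world z) of dabba above 0.008 m or angle between dabba's own z axis and vertical above 0.1 rad).
It fails at once if a release tab is squeezed with more than 60 N (contact force between any of tab_a, tab_b and the fingers above 60 N).
It fails at once if the lid is let fall or banged down: it moves faster than 0.25 m/s within the last 8 mm above its resting height on the thali (z of knob_grip in the frame of thali_mid below 0.056 m and horizontal distance between knob_grip and thali_mid below 0.1 m and linear speed of tab_a above 0.25 m/s).
It fails at once if the cups, jar, scoop or sieve is shifted by more than 15 mm or tipped over (distance of any of cups_mid, jar_mid, scoop_mid, sieve_mid from where it was at the start of the episode above 0.015 m or angle between any of cups_mid, jar_mid's own z axis and vertical above 0.3 rad).
It also fails if it takes over 70 s, if anything falls off the work surface, if the arm or the gripper's body presses on something with over 40 N, if the wrist force passes 120 N, or if a joint passes its speed limit or range.

ROBOT

A 6-joint arm with a two-finger parallel gripper is mounted at the origin on the work surface. World frame = base frame: x ahead of the robot, y to its left, z up, the work surface at z = 0. Lengths are in m, angles in degrees, forces in N, time in s.
With the tool pointing down it reaches from about 0.325 to 0.85 m from the base axis. Payload 15.5 kg.
Tool frame: the origin (TCP) lies at the very end of the fingers, on their centre line; the grasp point (between the pads) lies 19 mm behind it (grip_depth is the distance from the TCP to the grasp point, in m); z points along the fingers, y is the line along which they close (so a half turn about z gives the same grasp; the last joint's range is limited). The gripper opens to 91 mm and grips with 3 to 60 N. Pads are 32 mm wide; open, the fingers measure 118 mm over their backs; the gripper's body (76 mm by 178 mm) begins 60 mm behind the grasp point.
Start: joints at [-70.388, 28.281, 77.091, -0, 74.628, -5.472], TCP at [0.265, -0.566, 0.185] pointing down, gripper open.
Joint ranges: [-166.48, 166.48], [-47.26, 123.95], [12.59, 153.08], [-70.14, 250.14], [6.76, 159.57], [-176.63, 176.63]. Speed limits (degrees/s): [108.29, 108.29, 147.25, 172.46, 172.46, 172.46].

INTERFACE

Orientations are given as a 3x3 rotation matrix whose columns are the frame's x, y, z axes.
In Python, from cell import * gives the robot as it stands. The module is installed in compiled form; this text tells all that it offers.
- The arm moves only by the tool send_rows, never from a script. Its argument "plan" is a list of rows, each an object with "delta_pos": the shift along the tool's x, y, z as a fraction of full scale, a list of three; "twist": the turn about the tool's z as a fraction of full scale; "grip": the opening, from -1 (shut) to 1 (fully open). In form: [{"delta_pos": [dx, dy, dz], "twist": twist, "grip": grip}, ...]. A call has 1 to 12 rows; each row is the pose to reach, as a shift and turn from the pose commanded when the call began, along the tool's axes at that moment, turning the shorter way round; what a row does not reach only later rows make up. Full scale, the value 1, is 0.5 m for a shift and 180 degrees for a turn. A row lasts 1/10 s, in which the tool goes at most 50 mm and 8.59 degrees, less where a joint would pass 70% of its speed; a pose out of reach is approached as far as the arm can. A call with a number of a shift or a turn outside -1 to 1 is refused whole. A call with a gripper value outside its range is refused whole. The fingers move at their own pace and stop on an object; "force" is the grip in N (left out, the last holds). Time passes only in rows, so rows that repeat a pose let the fingers close. It gives the time, the measured TCP pose, the force, the opening and the grip force at its end, in the units of the state.
- get_state(): the state, without advancing time (a new reading comes with each control period).
- grab_frame(name): name is "scene" or "side" or "wrist"; returns a dict with "img" (420x560x3 uint8, red, green, blue), "K" (3x3 intrinsics, pixels), "k1" (the pictures are not rectified: a ray, as slopes to the right and down, at radius r is drawn at 1 + k1 r^2 times it, then the intrinsics apply), "origin" and "orientation" of the camera in the world; the wrist camera has in their place "mount" (4x4, takes a point from camera to tool coordinates, whose origin is the TCP and whose axes are the flange's). Camera axes: x right, y down, z forward; pixel columns grow to the right and rows downward; lengths in m; the calibration is good to about 2 mm. A picture is of the moment at which its call begins: read the wrist's pose just before it. There is no depth.
- close_job(): hands the job in; it is judged then, once.
The state is a dict: "t": time; "joint_positions": joint angles; "qvel": joint speeds; "joint_torque": joint torques, N m; "tool_pos": TCP position; "eef_rot": TCP orientation; "contact_force": force on the tool from outside, world axes, zero at the start; "wrist_torque": the same for the moment, N m; "finger_gap": opening from 0.0 (shut) to 1.0 (fully open); "grip_force": force on a finger pad.
Only numpy, scipy, OpenCV 4.12 (cv2) and the standard library are available. Lean on these libraries where they do the work, as an engineer would, in place of code of your own. Each camera call takes 0.05 s, during which the arm holds its last target. There are 200 camera calls.

## Working session

There is one attempt and no reset: what is moved stays moved. The work goes in short steps, Python scripts to look and compute and a tool call to move; the robot and the scene stay as the last step left them, time stands still between calls to the robot, and variables do not carry over. Pictures are saved under pics/ and viewed, at most 10 in all, crops included, and the job is handed in when it is done.

Besides the shell and the picture viewer there is one more tool, called after "Request:" as name(argument=value, ...) on one line, values as JSON. send_rows: Moves the arm, as the interface text tells. Shift numbers are shares of 0.5 m and turn numbers shares of 180 degrees, none past 1 either way. Its arguments: {"type":"object","properties":{"plan":{"type":"array","items":{"type":"object","properties":{"delta_pos":{"type":"array","items":{"type":"number"}},"twist":{"type":"number"},"grip":{"type":"number"}}}},"force":{"type":"number"}},"required":["plan"]}

```bash
mkdir -p pics; python3 - <<'E'
from cell import *
import cv2,numpy as np,pickle
d={}
for n in ("scene","side","wrist"):
    if n=="wrist": d['st']=get_state()
    f=grab_frame(n); d[n]=f
    cv2.imwrite(f"pics/{n}0.png",f["img"][:,:,::-1])
pickle.dump(d,open("f0.pkl","wb"))
print(d['st']); 
for n in d:
    if n!='st': print(n,{k:v for k,v in d[n].items() if k!='img'})
E
```

```text
{'t': 0.1, 'joint_positions': array([-7.03878230e+01,  2.83098303e+01,  7.71244764e+01, -1.25192256e-03,
        7.46256891e+01, -5.47335554e+00]), 'qvel': array([-0.01304456, -0.12435936, -0.07736548, -0.00012811,  0.0139198 ,
        0.02317574]), 'joint_torque': array([ 2.50544013e-03, -8.80239558e+01, -3.82543015e+01,  7.08090398e-02,
        4.81792982e-02, -5.33648415e-05]), 'tool_pos': array([ 0.26483867, -0.56571243,  0.18490881]), 'eef_rot': array([[ 9.05673437e-01,  4.23975811e-01, -3.71315132e-04],
       [ 4.23975966e-01, -9.05672911e-01,  9.79304988e-04],
       [ 7.89115704e-05, -1.04435921e-03, -9.99999452e-01]]), 'contact_force': array([ 0.20412616,  0.5367541 , -0.45937152]), 'wrist_torque': array([-0.00330008, -0.04012   ,  0.00881809]), 'grip_force': 0.0, 'finger_gap': 0.9961920815730626}
scene {'K': array([[496.43353075,   0.        , 272.70283054],
       [  0.        , 496.43353075, 208.58321741],
       [  0.        ,   0.        ,   1.        ]]), 'k1': -0.029782265199125472, 'origin': array([ 1.05039258, -0.74583118,  1.12202326]), 'orientation': array([[ 0.7
[... 389 characters left out ...]
tation': array([[-0.97520479, -0.12121332,  0.18515655],
       [-0.22065274,  0.59672568, -0.77151204],
       [-0.01697013, -0.79323754, -0.60867579]])}
wrist {'K': array([[328.23724895,   0.        , 278.90428911],
       [  0.        , 328.23724895, 208.20718394],
       [  0.        ,   0.        ,   1.        ]]), 'k1': -0.07990331720126484, 'mount': array([[-5.02572103e-04, -9.69121524e-01, -2.46583089e-01,
         6.94683498e-02],
       [ 9.99999874e-01, -4.88665213e-04, -1.17591453e-04,
        -5.50161178e-05],
       [-6.53616926e-06, -2.46583117e-01,  9.69121647e-01,
        -1.99389675e-01],
       [ 0.00000000e+00,  0.00000000e+00,  0.00000000e+00,
         1.00000000e+00]])}
```

View pics/scene0.png

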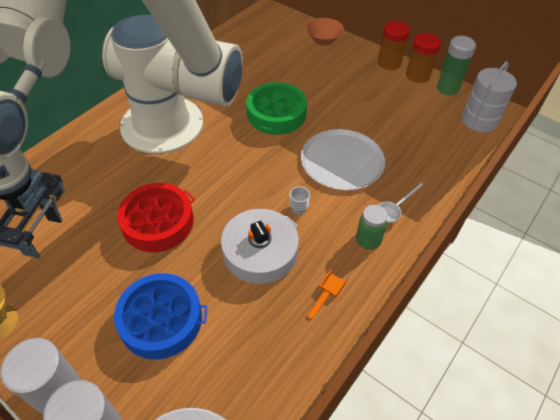

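View pics/side0.png

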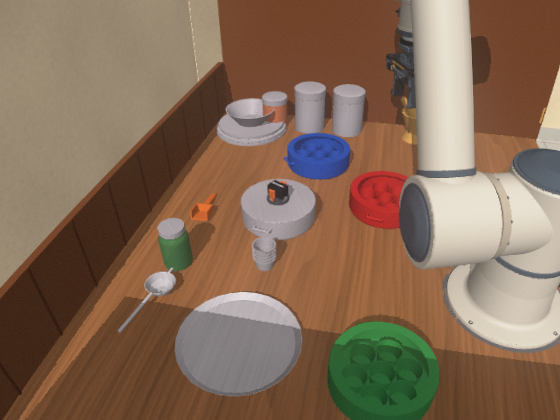

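Scene view: the steel dabba with the knob is at about (260,245), knob at (260,233). The look-alikes are red (156,216), blue (158,315), green (277,107) and a round steel thing cut off at (195,415). Only the one at (260,245) has a steel lid with an orange-tabbed knob. The empty thali is at (343,160). In the side view the dabba is at (278,208) and the thali at (239,340). I'll measure and confirm with an enlarged crop.

```bash
cat > h.py <<'E'
import numpy as np,cv2,pickle
def cam(f,st=None):
    if 'mount' in f:
        R=st['eef_rot'];M=f['mount']
        return R@M[:3,3]+st['tool_pos'],R@M[:3,:3]
    return np.array(f['origin']),np.array(f['orientation'])
def dirs(f,uv,st=None):
    o,R=cam(f,st)
    # r-model: drawn = s*(1+k1 r^2) ; matches OpenCV k1
    p=cv2.undistortPoints(np.array(uv,float).reshape(-1,1,2),f['K'],np.array([f['k1'],0,0,0.]))[:,0]
    return o,np.c_[p,np.ones(len(p))]@R.T
def plane(f,uv,z,st=None):
    o,d=dirs(f,uv,st); return o+d*((z-o[2])/d[:,2])[:,None]
def tri(f1,u1,f2,u2,s1=None,s2=None):
    A=np.zeros((3,3));b=np.zeros(3);L=[]
    for f,u,s in((f1,u1,s1),(f2,u2,s2)):
        o,d=dirs(f,[u],s);d=d[0]/np.linalg.norm(d[0]);P=np.eye(3)-np.outer(d,d);A+=P;b+=P@o;L.append((o,P))
    x=np.linalg.solve(A,b);return x,[np.linalg.norm(P@(x-o)) for o,P in L]
def proj(f,X,st=None):
    o,R=cam(f,st);return cv2.projectPoints((np.atleast_2d(X)-o)@R,np.zeros(3),np.zeros(3),f['K'],np.array([f['k1'],0,0,0.]))[0][:,0]
def circ(P):
    A=np.c_[2*P[:,:2],np.ones(len(P))];s=np.linalg.lstsq(A,(P[:,:2]**2).sum(1),rcond=None)[0]
    return s[:2],np.sqrt(s[2]+s[0]**2+s[1]**2)
def orange(img,lo=(3,150,90),hi=(16,255,255)):
    return cv2.inRange(cv2.cvtColor(img,cv2.COLOR_RGB2HSV),lo,hi)
E
python3 - <<'E'
from h import *
d=pickle.load(open('f0.pkl','rb'))
a=d['scene']['img'][190:290,200:335];b=d['side']['img'][165:265,220:355]
c=d['scene']['img'][115:215,285:420];e=d['side']['img'][280:400,160:320]
r=lambda x:cv2.resize(x,(400,296),interpolation=cv2.INTER_CUBIC)
cv2.imwrite('pics/crop1.png',np.vstack([np.hstack([r(a),r(b)]),np.hstack([r(c),r(e)])])[:,:,::-1])
for n,c0 in(('scene',(260,233)),('side',(278,190))):
    m=orange(d[n]['img'],(3,190,120));k,l,s,ce=cv2.connectedComponentsWithStats(m)
    for i in range(1,k):
        if np.hypot(*(ce[i]-c0))<25: print(n,s[i],ce[i])
p,e=tri(d['scene'],(260,233),d['side'],(278,190));print(p,e)
print(plane(d['scene'],[(260,233),(343,160)],.1),plane(d['side'],[(278,190)],.1))
print(plane(d['scene'],[(343,160)],.005),plane(d['side'],[(239,340)],.005))
E
```

```text
scene [266 225   4   7  17] [267.88235294 228.17647059]
scene [249 231   4   9  28] [250.60714286 234.75      ]
[ 0.57712507 -0.19077799  0.09476784] [np.float64(0.0016963208057325305), np.float64(0.0016963208057325183)]
[[ 0.58122285 -0.19316556  0.1       ]
 [ 0.60532524  0.15054425  0.1       ]] [[ 0.57387229 -0.18451706  0.1       ]]
[[0.56395495 0.23386492 0.005     ]] [[0.56252071 0.2269822  0.005     ]]
```

View pics/crop1.png

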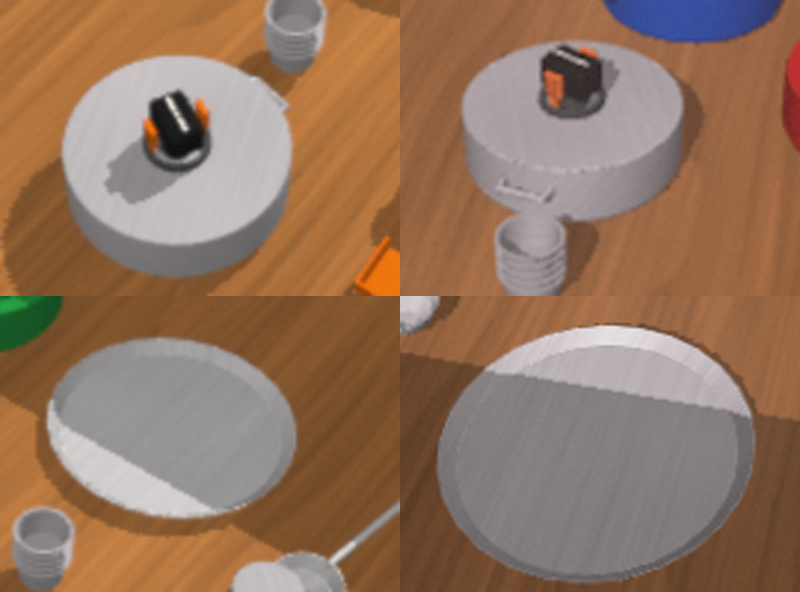

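The crop confirms the plain steel tin with the orange-tabbed black knob, its ear towards the cups, and the empty thali. Next I'll work out the move to a spot above the knob.

```bash
cat >> h.py <<'E'
def go(st,target,dyaw=0):
    "shift fractions in tool axes; dyaw: world anticlockwise deg"
    return np.round(st['eef_rot'].T@(np.array(target)-st['tool_pos'])/.5,4),round(-dyaw/180,4)
def yawy(R): return np.degrees(np.arctan2(R[1,1],R[0,1]))
E
python3 - <<'E'
from h import *
d=pickle.load(open('f0.pkl','rb'));S,D=d['scene'],d['side'];st=d['st']
P=plane(S,[(267.9,228.2),(250.6,234.8)],.099);v=P[0]-P[1];print('tabs',P,np.linalg.norm(v),np.degrees(np.arctan2(v[1],v[0])))
print('tool y yaw',yawy(st['eef_rot']))
for n,u,w in(('cups top',(300,192),(264,243)),('jar top',(375,214),(173,228)),('sieve',(390,211),(160,284))):print(n,tri(S,u,D,w))
for f,c in((S,(343,160)),(D,(239,340))):
    g=cv2.cvtColor(f['img'],cv2.COLOR_RGB2HSV);m=((g[:,:,1]<70)).astype('uint8')*255
    k,l,s,ce=cv2.connectedComponentsWithStats(m);i=l[c[1],c[0]];print(s[i])
    cn=max(cv2.findContours((l==i).astype('uint8'),0,1)[0],key=cv2.contourArea)
    h=cv2.convexHull(cn)[:,0]
    print('thali',circ(plane(f,h,.015)))
print(go(st,(.577,-.19,.22)))
E
```

```text
tabs [[ 0.58703595 -0.16854139  0.099     ]
 [ 0.56576548 -0.21164905  0.099     ]] 0.04806977093954246 63.73703965099189
tool y yaw -64.91413257088232
cups top (array([ 0.56665123, -0.00250842,  0.07280784]), [np.float64(0.0009643918163445855), np.float64(0.0009643918163446016)])
jar top (array([0.77789364, 0.03098793, 0.11017963]), [np.float64(0.0023522810560118214), np.float64(0.002352281056011913)])
sieve (array([0.78236156, 0.13210451, 0.02454011]), [np.float64(0.002682113841304131), np.float64(0.0026821138413042444)])
[ 301  129   84   61 3998]
thali (array([0.56105983, 0.2326911 ]), np.float64(0.1292847838499505))
[  175   292   127   104 10401]
thali (array([0.56274089, 0.23039823]), np.float64(0.1294563633158455))
(array([ 0.884 , -0.4159, -0.0697]), 0.0)
```

Request:
send_rows(plan=[{"delta_pos":[0.884,-0.416,-0.07],"twist":0.286,"grip":1},{"delta_pos":[0.884,-0.416,-0.07],"twist":0.286,"grip":1},{"delta_pos":[0.884,-0.416,-0.07],"twist":0.286,"grip":1},{"delta_pos":[0.884,-0.416,-0.07],"twist":0.286,"grip":1},{"delta_pos":[0.884,-0.416,-0.07],"twist":0.286,"grip":1},{"delta_pos":[0.884,-0.416,-0.07],"twist":0.286,"grip":1},{"delta_pos":[0.884,-0.416,-0.07],"twist":0.286,"grip":1},{"delta_pos":[0.884,-0.416,-0.07],"twist":0.286,"grip":1},{"delta_pos":[0.884,-0.416,-0.07],"twist":0.286,"grip":1},{"delta_pos":[0.884,-0.416,-0.07],"twist":0.286,"grip":1},{"delta_pos":[0.884,-0.416,-0.07],"twist":0.286,"grip":1},{"delta_pos":[0.884,-0.416,-0.07],"twist":0.286,"grip":1}], force=25)

```text
t: 1.35
tool_pos: [0.5783, -0.1883, 0.2202]
eef_rot: [[0.897, -0.442, -0.0], [-0.442, -0.897, 0.0], [-0.0, -0.0, -1.0]]
contact_force: [-0.9, -0.6, -0.3]
finger_gap: 0.999
grip_force: 0.0
```

```bash
python3 - <<'E'
from cell import *
from h import *
st=get_state();f=grab_frame('wrist');pickle.dump((st,f),open('f1.pkl','wb'))
print(st['tool_pos'],yawy(st['eef_rot']),st['joint_positions'],st['contact_force'],st['wrist_torque'])
m=orange(f['img'],(3,150,90));k,l,s,ce=cv2.connectedComponentsWithStats(m)
pr=proj(f,[.5764,-.1901,.099],st)[0];print('pred',pr)
for i in range(1,k):
    if s[i,4]>15 and np.hypot(*(ce[i]-pr))<120: print(s[i],ce[i],plane(f,[ce[i]],.105,st))
x,y=pr.astype(int);c=f['img'][max(0,y-150):y+150,max(0,x-200):x+200];print(max(0,y-150),max(0,x-200))
cv2.imwrite('pics/w1.png',cv2.resize(c,None,fx=2,fy=2)[:,:,::-1])
E
```

```text
[ 0.57825335 -0.18830556  0.22020624] -116.21921055469859 [-2.36700711e+01  2.51701493e+01  7.68494165e+01  1.33965025e-02
  7.79862880e+01  9.25463496e+01] [-0.93819265 -0.59908529 -0.30516005] [ 0.06315687  0.06698292 -0.06691482]
pred [281.64559639 197.15733532]
[255 187   6  20 113] [257.55752212 196.72566372] [[ 0.58843848 -0.16964211  0.105     ]]
[304 186   7  21 116] [306.44827586 196.50862069] [[ 0.56743415 -0.21274532  0.105     ]]
47 81
```

View pics/w1.png

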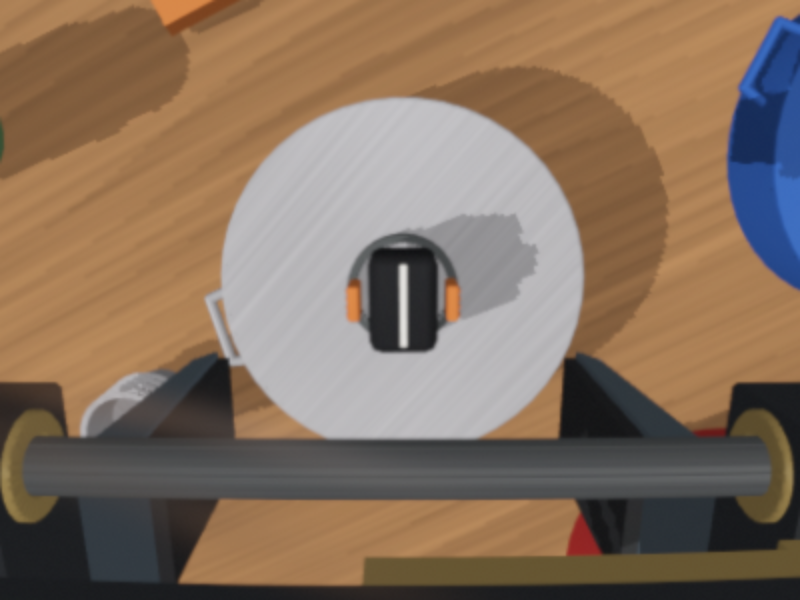

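The wrist view shows the knob midway between tabs at crop pixels (353,301) and (452,301), level with the closing axis, so the yaw is right. The ear is at (222,328). Descending part-way, then checking.

Request:
send_rows(plan=[{"delta_pos":[0,0,0.08],"twist":0,"grip":1},{"delta_pos":[0,0,0.14],"twist":0,"grip":1},{"delta_pos":[0,0,0.18],"twist":0,"grip":1},{"delta_pos":[0,0,0.18],"twist":0,"grip":1},{"delta_pos":[0,0,0.18],"twist":0,"grip":1}])

```text
t: 1.9
tool_pos: [0.5766, -0.1913, 0.1309]
eef_rot: [[0.895, -0.446, -0.0], [-0.446, -0.895, -0.0], [-0.0, 0.0, -1.0]]
contact_force: [0.6, -0.6, 0.4]
finger_gap: 0.997
grip_force: 0.0
```

```bash
python3 - <<'E'
from cell import *
from h import *
st=get_state();f=grab_frame('wrist');pickle.dump((st,f),open('f2.pkl','wb'))
print(st['tool_pos'],yawy(st['eef_rot']),st['contact_force'],st['wrist_torque'])
m=orange(f['img'],(3,150,90));k,l,s,ce=cv2.connectedComponentsWithStats(m)
pr=proj(f,[.5775,-.1907,.099],st)[0];print('pred',pr);Q=[]
for i in range(1,k):
    if s[i,4]>15 and np.hypot(*(ce[i]-pr))<120: Q.append(plane(f,[ce[i]],.107,st)[0]);print(s[i],ce[i],Q[-1])
c=np.mean(Q[:2],0);v=Q[0]-Q[1];print(c,np.linalg.norm(v),np.degrees(np.arctan2(v[1],v[0])),st['eef_rot'].T@(c-st['tool_pos']))
E
```

```text
[ 0.57660875 -0.19134969  0.13085678] -116.46749335007337 [ 0.64310888 -0.61501731  0.39412287] [ 0.05964102  0.07315848 -0.04163369]
pred [277.93213776 221.36219566]
[307 207  10  30 264] [311.36363636 221.56439394] [ 0.56889468 -0.21295225  0.107     ]
[240 208  11  29 254] [244.87795276 222.16141732] [ 0.58955936 -0.17050694  0.107     ]
[ 0.57922702 -0.1917296   0.107     ] 0.0472083980860993 -115.95933445914271 [ 0.00252066 -0.00083136  0.02385583]
```

Request:
send_rows(plan=[{"delta_pos":[0.003,-0.0015,0.05],"twist":-0.003,"grip":1},{"delta_pos":[0.003,-0.0015,0.08],"twist":-0.003,"grip":1},{"delta_pos":[0.003,-0.0015,0.096],"twist":-0.003,"grip":1},{"delta_pos":[0.003,-0.0015,0.096],"twist":-0.003,"grip":0.26},{"delta_pos":[0.003,-0.0015,0.096],"twist":-0.003,"grip":0.26},{"delta_pos":[0.003,-0.0015,0.096],"twist":-0.003,"grip":0.26},{"delta_pos":[0.003,-0.0015,0.096],"twist":-0.003,"grip":0.26}], force=22)

```text
t: 2.65
tool_pos: [0.5792, -0.1905, 0.0832]
eef_rot: [[0.9, -0.436, 0.001], [-0.436, -0.9, -0.0], [0.001, -0.0, -1.0]]
contact_force: [0.6, -0.4, -0.1]
finger_gap: 0.678
grip_force: 0.0
```

```bash
python3 - <<'E'
from cell import *
from h import *
st=get_state();print(st)
E
```

```text
{'t': 2.65, 'joint_positions': array([-2.38151023e+01,  3.33836142e+01,  8.58359842e+01,  3.73215271e-04,
        6.07106507e+01,  9.20403336e+01]), 'qvel': array([ 0.0068703 ,  0.24680548,  0.16212185, -0.01248219, -0.1554592 ,
        0.01564413]), 'joint_torque': array([-4.91678144e-02, -8.90681863e+01, -3.14760125e+01,  2.69557256e-02,
       -6.85335835e-02, -6.80700141e-04]), 'tool_pos': array([ 0.57918272, -0.19048297,  0.08322357]), 'eef_rot': array([[ 8.99895180e-01, -4.36104827e-01,  1.11602024e-03],
       [-4.36104559e-01, -8.99895870e-01, -4.86365149e-04],
       [ 1.21640820e-03, -4.90238614e-05, -9.99999259e-01]]), 'contact_force': array([ 0.64406601, -0.43395814, -0.12190326]), 'wrist_torque': array([0.06806164, 0.00860158, 0.00715812]), 'grip_force': 0.0, 'finger_gap': 0.677942637307017}
```

Request:
send_rows(plan=[{"delta_pos":[0,0,0],"twist":0,"grip":0.1},{"delta_pos":[0,0,0],"twist":0,"grip":0.02},{"delta_pos":[0,0,0],"twist":0,"grip":-0.1},{"delta_pos":[0,0,0],"twist":0,"grip":-0.3},{"delta_pos":[0,0,0],"twist":0,"grip":-0.3},{"delta_pos":[0,0,0],"twist":0,"grip":-0.3}], force=22)

```text
t: 3.25
tool_pos: [0.5787, -0.1906, 0.0825]
eef_rot: [[0.9, -0.436, -0.0], [-0.436, -0.9, -0.0], [0.0, 0.0, -1.0]]
contact_force: [-3.1, -3.8, 0.5]
finger_gap: 0.363
grip_force: 22.0
```

```bash
python3 - <<'E'
from cell import *
from h import *
st=get_state();print(st['finger_gap'],st['grip_force'],st['wrist_torque'],st['contact_force'])
W=grab_frame('wrist');S=grab_frame('scene');D=grab_frame('side');pickle.dump((st,W,S,D),open('f3.pkl','wb'))
r=lambda x,w:cv2.resize(x,(w,400),interpolation=cv2.INTER_CUBIC)
cv2.imwrite('pics/g1.png',np.hstack([r(W['img'][150:290,210:350],400),r(D['img'][130:230,230:330],400)])[:,:,::-1])
print(proj(D,[.578,-.19,.099]))
E
```

```text
0.3629491436425859 22.001287937164307 [-0.6450606   0.396229    0.04459716] [-3.14814202 -3.80646284  0.50231722]
[[276.95593621 188.9831172 ]]
```

View pics/g1.png

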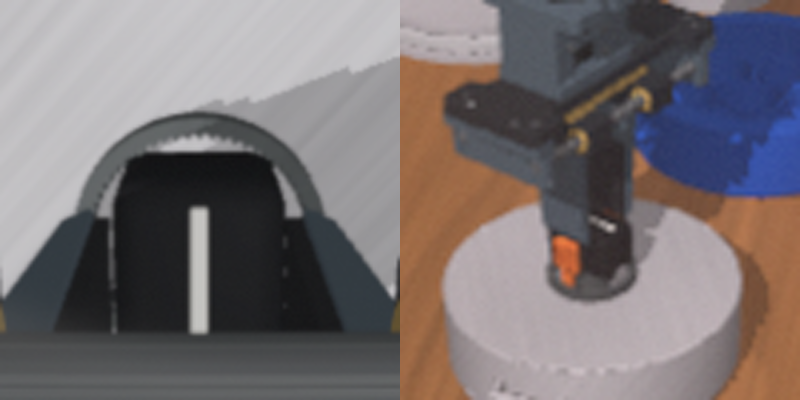

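```bash
python3 - <<'E'
from h import *
st,W,S,D=pickle.load(open('f3.pkl','rb'))
R=st['eef_rot'];T=st['tool_pos']
def show(n,X):
    w=proj(W,X,st)[0];s=proj(D,X)[0];print(n,np.round((w-[210,150])*400/140),np.round((s-[230,130])*4+[400,0]))
L=lambda x,y,z:T+R@np.array([x,y,z])
for s in(-1,1):
    show(f'tab top mid {s}',L(.001,s*.022,-.0275)); show(f'tab bot {s}',L(.001,s*.022,-.0055))
    show(f'tip 16.5 {s}',L(0,s*.0165,0)); show(f'pad front tip {s}',L(.016,s*.0165,0));show(f'pad front 23 {s}',L(.016,s*.023,0));show(f'pad front up {s}',L(.016,s*.023,-.03))
show('bar front top',L(.025,0,-.0315));show('collar front',L(.03,0,.0065))
for n,f in(('side',D),('wrist',W),('scene',S)):
    m=orange(f['img'],(3,150,90));k,l,ss,ce=cv2.connectedComponentsWithStats(m)
    for i in range(1,k):
        if ss[i,4]>8: print(n,ss[i],ce[i])
E
```

```text
tab top mid -1 [ 86. 288.] [564. 236.]
tab bot -1 [ 97. 251.] [565. 264.]
tip 16.5 -1 [125. 247.] [572. 267.]
pad front tip -1 [123. 178.] [553. 259.]
pad front 23 -1 [ 94. 178.] [547. 263.]
pad front up -1 [ 77. 219.] [545. 226.]
tab top mid 1 [310. 288.] [606. 206.]
tab bot 1 [299. 250.] [607. 234.]
tip 16.5 1 [272. 247.] [603. 245.]
pad front tip 1 [273. 178.] [585. 237.]
pad front 23 1 [302. 178.] [591. 232.]
pad front up 1 [320. 219.] [590. 195.]
bar front top [198. 175.] [557. 204.]
collar front [198. 110.] [553. 248.]
side [ 463    0   97  116 6577] [523.20145963  42.08651361]
side [465   9   6   6  10] [467.4  11.4]
side [   0  119  164  180 1146] [ 66.82024433 220.39877836]
side [ 349  169   75  114 1145] [385.95283843 232.79388646]
side [185 184   6   6   9] [187.88888889 187.11111111]
side [268 189   7  12  59] [271.30508475 193.69491525]
side [188 192  29  31 483] [202.64596273 209.03312629]
side [413 226   9  16  35] [416.6 233.6]
side [415 242   3   5   9] [415.88888889 244.22222222]
side [130 244   9   6  17] [133.76470588 247.35294118]
side [124 252   7   7  14] [126.
[... 8309 characters left out ...]
418.13333333]
side [232 416   8   4  11] [235.36363636 418.09090909]
side [552 416   7   4  11] [555.27272727 417.27272727]
wrist [  87    0   77   36 1664] [121.56310096  12.42247596]
wrist [484 318  15   2  16] [490.8125 318.3125]
wrist [458 320  25  16  38] [467.13157895 325.71052632]
scene [168   0  11  20 153] [172.76470588   9.45098039]
scene [     0      0    560    420 103820] [245.73507031 231.19520324]
scene [ 211   57   52   47 1393] [235.98133525  80.46087581]
scene [279 201  10   6  33] [283.63636364 203.21212121]
scene [236 206   4   6  17] [237.82352941 208.17647059]
scene [249 231   5  11  30] [250.63333333 235.66666667]
scene [  0 380  42  40 612] [ 18.64705882 405.11601307]
```

The side view still shows the orange tab at (565,260), uncovered below the near finger. A 33 mm opening equals the black bar's width. So the tips seem to end above the tabs. I'll compare where the real fingertips are with the reported TCP, marking projected points.

```bash
python3 - <<'E'
from h import *
d=pickle.load(open('f0.pkl','rb'));st,W,S,D=pickle.load(open('f3.pkl','rb'))
def panel(f,s,w=70,k=400):
    c=proj(f,s['tool_pos'],s)[0];x,y=int(c[0]),int(c[1])-15;x=max(x,w//2)
    im=f['img'].copy()[y-w//2:y+w//2,x-w//2:x+w//2];h=k/w;im=cv2.resize(im,(k,k),interpolation=cv2.INTER_CUBIC)
    for z,col in((0,(255,0,0)),(-.02,(255,255,0)),(-.04,(0,255,0))):
        hw=.0455 if s is d['st'] else .0165
        for sy in(-1,1):
            p=proj(f,s['tool_pos']+s['eef_rot']@np.array([0,sy*hw,z]),s)[0];q=(p-[x-w//2,y-w//2]+.5)*h
            cv2.circle(im,tuple(int(v) for v in q),4,col,-1)
    return im
cv2.imwrite('pics/m.png',np.hstack([panel(d['scene'],d['st']),panel(D,st,60)])[:,:,::-1])
E
```

```text
(no output)
```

View pics/m.png

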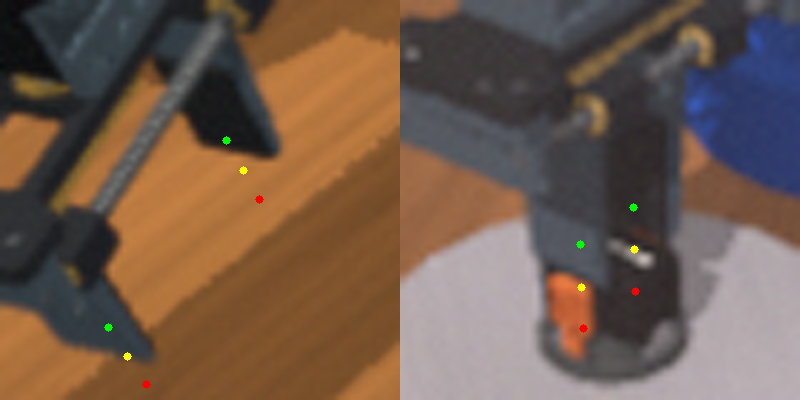

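The fingers really end about 30 mm short of the reported TCP: the tip edges lie between the yellow −20 mm and green −40 mm markers in both views. They closed on the bar's top only. I'll open, go 27 mm lower with tips about 14 mm below the grip point, and check from the side before pinching.

Request:
send_rows(plan=[{"delta_pos":[0,0,0],"twist":0,"grip":0.4},{"delta_pos":[0,0,0],"twist":0,"grip":0.4},{"delta_pos":[0,0,0],"twist":0,"grip":0.5},{"delta_pos":[0,0.001,0],"twist":0,"grip":0.5},{"delta_pos":[0,0.001,0.014],"twist":0,"grip":0.5},{"delta_pos":[0,0.001,0.028],"twist":0,"grip":0.5},{"delta_pos":[0,0.001,0.042],"twist":0,"grip":0.5},{"delta_pos":[0,0.001,0.054],"twist":0,"grip":0.5},{"delta_pos":[0,0.001,0.054],"twist":0,"grip":0.4},{"delta_pos":[0,0.001,0.054],"twist":0,"grip":0.4}])

```text
t: 4.4
tool_pos: [0.5785, -0.1907, 0.0552]
eef_rot: [[0.9, -0.436, -0.0], [-0.436, -0.9, 0.0], [-0.0, -0.0, -1.0]]
contact_force: [0.4, -0.6, -0.4]
finger_gap: 0.703
grip_force: 0.0
```

```bash
python3 - <<'E'
from cell import *
from h import *
st=get_state();print(st['tool_pos'],yawy(st['eef_rot']),st['finger_gap'],st['wrist_torque'],st['contact_force'])
W=grab_frame('wrist');S=grab_frame('scene');D=grab_frame('side');pickle.dump((st,W,S,D),open('f4.pkl','wb'))
def pan(f,w=50,k=400):
    c=proj(f,[.578,-.19,.099])[0];x,y=int(c[0]),int(c[1])
    im=cv2.resize(f['img'][y-w//2:y+w//2,x-w//2:x+w//2],(k,k),interpolation=cv2.INTER_CUBIC)
    for z,col in((-.016,(255,0,0)),(0.011,(0,255,0))):
        for sy in(-1,1):
            p=proj(f,[.5785-.436*.024*sy,-.19-.9*.024*sy,.099+z])[0];q=(p-[x-w//2,y-w//2]+.5)*k/w
            cv2.circle(im,tuple(int(v) for v in q),3,col,-1)
    return im
cv2.imwrite('pics/n.png',np.hstack([pan(S),pan(D)])[:,:,::-1])
E
```

```text
[ 0.57851478 -0.19069355  0.05522659] -115.85899431302316 0.7025880654418533 [ 0.10707484 -0.00678222 -0.08598427] [ 0.3655666  -0.62897831 -0.44026973]
```

View pics/n.png

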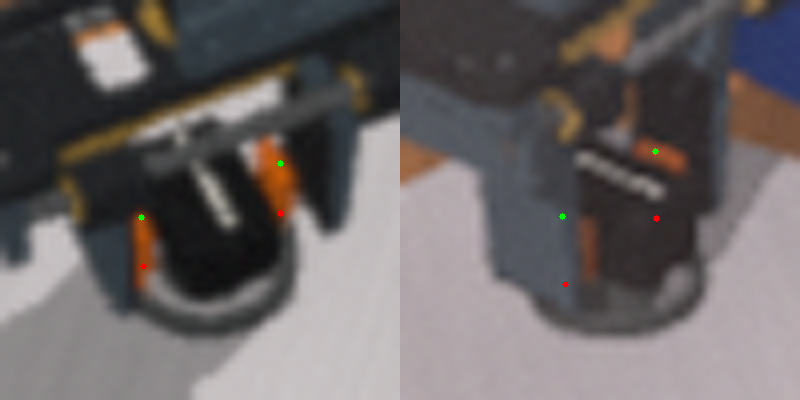

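The fingers now straddle both tabs, with the tips just above the collar and no contact force. Pinching.

Request:
send_rows(plan=[{"delta_pos":[0,0,0],"twist":0,"grip":0.3},{"delta_pos":[0,0,0],"twist":0,"grip":0.22},{"delta_pos":[0,0,0],"twist":0,"grip":0.14},{"delta_pos":[0,0,0],"twist":0,"grip":0.06},{"delta_pos":[0,0,0],"twist":0,"grip":-0.1},{"delta_pos":[0,0,0],"twist":0,"grip":-0.2},{"delta_pos":[0,0,0],"twist":0,"grip":-0.2}], force=25)

```text
t: 5.25
tool_pos: [0.5787, -0.1906, 0.0555]
eef_rot: [[0.9, -0.436, 0.0], [-0.436, -0.9, 0.0], [0.0, -0.0, -1.0]]
contact_force: [-0.2, 0.6, 3.0]
finger_gap: 0.496
grip_force: 25.0
```

```bash
python3 - <<'E'
from cell import *
st=get_state();print(st['tool_pos'],st['finger_gap'],st['grip_force'],st['wrist_torque'],st['contact_force'])
E
```

```text
[ 0.578728   -0.1906419   0.05550591] 0.4963059401098704 25.000353455543518 [ 0.21782365 -0.06959356 -0.04307229] [-0.17212538  0.6106282   3.04863712]
```

The tabs are in (45 mm opening at 25 N). Turning anticlockwise 21° first, below the earliest possible stop.

Request:
send_rows(plan=[{"delta_pos":[0,0,0],"twist":-0.02,"grip":-0.2},{"delta_pos":[0,0,0],"twist":-0.04,"grip":-0.2},{"delta_pos":[0,0,0],"twist":-0.06,"grip":-0.2},{"delta_pos":[0,0,0],"twist":-0.08,"grip":-0.2},{"delta_pos":[0,0,0],"twist":-0.1,"grip":-0.2},{"delta_pos":[0,0,0],"twist":-0.115,"grip":-0.2},{"delta_pos":[0,0,0],"twist":-0.115,"grip":-0.2},{"delta_pos":[0,0,0],"twist":-0.115,"grip":-0.2}])

```text
t: 6.05
tool_pos: [0.5787, -0.1904, 0.0555]
eef_rot: [[0.996, -0.091, 0.0], [-0.091, -0.996, 0.0], [0.0, -0.0, -1.0]]
contact_force: [2.1, 4.3, 3.3]
finger_gap: 0.506
grip_force: 25.0
```

```bash
cat > s.py <<'E'
from cell import *
from h import *
st=get_state();print(st['t'],np.round(st['tool_pos'],4),'yaw+115.86: %.2f'%(yawy(st['eef_rot'])+115.86),'gap %.3f F %.1f'%(st['finger_gap'],st['grip_force']),'Tq',np.round(st['wrist_torque'],3),'F',np.round(st['contact_force'],1),'j6 torque %.3f'%st['joint_torque'][5])
E
python3 s.py
```

```text
6.05 [ 0.5787 -0.1904  0.0555] yaw+115.86: 20.62 gap 0.506 F 25.0 Tq [ 0.967 -0.301  0.035] F [2.1 4.3 3.3] j6 torque -0.234
```

```bash
cat > ear.py <<'E'
from cell import *
from h import *
import sys
D=grab_frame('side');A=pickle.load(open('f0.pkl','rb'))['side']['img'];B=D['img']
g=lambda x:cv2.cvtColor(x,cv2.COLOR_RGB2GRAY).astype('float32')[215:240,245:282]
print('ear shift px',cv2.phaseCorrelate(g(A),g(B)),'mean diff',np.abs(g(A)-g(B)).mean())
E
python3 ear.py; python3 s.py
```

```text
ear shift px ((-0.07118974634541075, 0.5652900846899076), 1.0849428849220275) mean diff 6.6508107
6.1 [ 0.5787 -0.1904  0.0554] yaw+115.86: 20.62 gap 0.503 F 25.0 Tq [ 1.152 -0.358  0.066] F [1.4 4.3 3.8] j6 torque -0.030
```

Request:
send_rows(plan=[{"delta_pos":[0,0,0],"twist":-0.008,"grip":-0.2},{"delta_pos":[0,0,0],"twist":-0.017,"grip":-0.2},{"delta_pos":[0,0,0],"twist":-0.017,"grip":-0.2}])

```text
t: 6.4
tool_pos: [0.5787, -0.1905, 0.0555]
eef_rot: [[0.999, -0.036, 0.0], [-0.036, -0.999, 0.0], [0.0, -0.0, -1.0]]
contact_force: [1.8, 6.1, 3.0]
finger_gap: 0.501
grip_force: 25.0
```

```bash
python3 s.py
```

```text
6.4 [ 0.5787 -0.1905  0.0555] yaw+115.86: 23.79 gap 0.501 F 25.0 Tq [ 1.235 -0.346  0.031] F [1.8 6.1 3. ] j6 torque -0.718
```

Request:
send_rows(plan=[{"delta_pos":[0,-0.001,0],"twist":-0.008,"grip":-0.2},{"delta_pos":[0,-0.001,0],"twist":-0.017,"grip":-0.2},{"delta_pos":[0,-0.001,0],"twist":-0.017,"grip":-0.2}])

```text
t: 6.7
tool_pos: [0.5787, -0.1902, 0.0555]
eef_rot: [[1.0, 0.018, 0.0], [0.018, -1.0, 0.0], [0.0, -0.0, -1.0]]
contact_force: [1.6, 3.2, 2.7]
finger_gap: 0.5
grip_force: 25.0
```

```bash
python3 s.py
```

```text
6.7 [ 0.5787 -0.1902  0.0555] yaw+115.86: 26.90 gap 0.500 F 25.0 Tq [ 0.937 -0.401  0.059] F [1.6 3.2 2.7] j6 torque -0.766
```

Request:
send_rows(plan=[{"delta_pos":[0,0,0],"twist":-0.008,"grip":-0.2},{"delta_pos":[0,0,0],"twist":-0.017,"grip":-0.2},{"delta_pos":[0,0,0],"twist":-0.017,"grip":-0.2}])

```text
t: 7.0
tool_pos: [0.5787, -0.1902, 0.0555]
eef_rot: [[0.997, 0.073, 0.0], [0.073, -0.997, 0.0], [0.0, -0.0, -1.0]]
contact_force: [2.0, 4.4, 3.6]
finger_gap: 0.499
grip_force: 25.0
```

```bash
python3 s.py
```

```text
7.0 [ 0.5787 -0.1902  0.0555] yaw+115.86: 30.03 gap 0.499 F 25.0 Tq [ 1.017 -0.375  0.092] F [2.  4.4 3.6] j6 torque -0.699
```

Request:
send_rows(plan=[{"delta_pos":[0,-0.001,0],"twist":-0.008,"grip":-0.2},{"delta_pos":[0,-0.001,0],"twist":-0.015,"grip":-0.2},{"delta_pos":[0,-0.001,0],"twist":-0.015,"grip":-0.2}])

```text
t: 7.3
tool_pos: [0.5786, -0.1899, 0.0555]
eef_rot: [[0.993, 0.119, 0.0], [0.119, -0.993, -0.0], [0.0, 0.0, -1.0]]
contact_force: [2.2, 2.9, 2.6]
finger_gap: 0.502
grip_force: 25.0
```

```bash
python3 s.py
```

```text
7.3 [ 0.5786 -0.1899  0.0555] yaw+115.86: 32.69 gap 0.502 F 25.0 Tq [ 0.523 -0.379  0.031] F [2.2 2.9 2.6] j6 torque -0.647
```

Request:
send_rows(plan=[{"delta_pos":[0,0,0],"twist":-0.008,"grip":-0.2},{"delta_pos":[0,0,0],"twist":-0.016,"grip":-0.2},{"delta_pos":[0,0,0],"twist":-0.016,"grip":-0.2}])

```text
t: 7.6
tool_pos: [0.5786, -0.1898, 0.0555]
eef_rot: [[0.986, 0.168, 0.0], [0.168, -0.986, -0.0], [0.0, 0.0, -1.0]]
contact_force: [2.4, 1.9, 4.2]
finger_gap: 0.501
grip_force: 25.0
```

```bash
python3 s.py
```

```text
7.6 [ 0.5786 -0.1898  0.0555] yaw+115.86: 35.56 gap 0.501 F 25.0 Tq [ 0.484 -0.408  0.063] F [2.4 1.9 4.2] j6 torque -0.709
```

Request:
send_rows(plan=[{"delta_pos":[0,0,0],"twist":-0.008,"grip":-0.2},{"delta_pos":[0,0,0],"twist":-0.016,"grip":-0.2},{"delta_pos":[0,0,0],"twist":-0.016,"grip":-0.2}])

```text
t: 7.9
tool_pos: [0.5786, -0.1898, 0.0554]
eef_rot: [[0.976, 0.218, 0.0], [0.218, -0.976, -0.0], [0.0, 0.0, -1.0]]
contact_force: [2.8, 3.1, 3.7]
finger_gap: 0.503
grip_force: 25.0
```

```bash
python3 s.py
```

```text
7.9 [ 0.5786 -0.1898  0.0554] yaw+115.86: 38.43 gap 0.503 F 25.0 Tq [ 0.564 -0.366  0.013] F [2.8 3.1 3.7] j6 torque -0.705
```

Request:
send_rows(plan=[{"delta_pos":[0,0,0],"twist":-0.008,"grip":-0.2},{"delta_pos":[0,0,0],"twist":-0.016,"grip":-0.2},{"delta_pos":[0,0,0],"twist":-0.016,"grip":-0.2}])

```text
t: 8.2
tool_pos: [0.5785, -0.1897, 0.0554]
eef_rot: [[0.964, 0.266, -0.0], [0.266, -0.964, 0.0], [-0.0, -0.0, -1.0]]
contact_force: [2.2, 2.5, 4.0]
finger_gap: 0.501
grip_force: 25.0
```

```bash
python3 s.py; python3 ear.py
```

```text
8.2 [ 0.5785 -0.1897  0.0554] yaw+115.86: 41.31 gap 0.501 F 25.0 Tq [ 0.626 -0.464  0.093] F [2.2 2.5 4. ] j6 torque -0.705
ear shift px ((0.05066464302574758, 0.5041672307460896), 1.0221250381469726) mean diff 6.28
```

Request:
send_rows(plan=[{"delta_pos":[0,0,0],"twist":-0.008,"grip":-0.2},{"delta_pos":[0,0,0],"twist":-0.016,"grip":-0.2},{"delta_pos":[0,0,0],"twist":-0.016,"grip":-0.2}])

```text
t: 8.55
tool_pos: [0.5785, -0.1897, 0.0554]
eef_rot: [[0.949, 0.315, -0.0], [0.315, -0.949, 0.0], [0.0, -0.0, -1.0]]
contact_force: [2.1, 3.8, 4.2]
finger_gap: 0.499
grip_force: 25.0
```

```bash
python3 s.py
```

```text
8.55 [ 0.5785 -0.1897  0.0554] yaw+115.86: 44.19 gap 0.499 F 25.0 Tq [ 0.759 -0.38   0.096] F [2.1 3.8 4.2] j6 torque -0.705
```

Request:
send_rows(plan=[{"delta_pos":[0,0,0],"twist":-0.008,"grip":-0.2},{"delta_pos":[0,0,0],"twist":-0.016,"grip":-0.2},{"delta_pos":[0,0,0],"twist":-0.016,"grip":-0.2}])

```text
t: 8.85
tool_pos: [0.5785, -0.1897, 0.0554]
eef_rot: [[0.932, 0.362, -0.0], [0.362, -0.932, 0.0], [-0.0, -0.0, -1.0]]
contact_force: [1.4, 4.2, 4.3]
finger_gap: 0.501
grip_force: 25.0
```

```bash
python3 s.py
```

```text
8.85 [ 0.5785 -0.1897  0.0554] yaw+115.86: 47.07 gap 0.501 F 25.0 Tq [ 0.933 -0.383  0.031] F [1.4 4.2 4.3] j6 torque -0.707
```

Request:
send_rows(plan=[{"delta_pos":[0,-0.0006,0],"twist":-0.008,"grip":-0.2},{"delta_pos":[0,-0.0006,0],"twist":-0.016,"grip":-0.2},{"delta_pos":[0,-0.0006,0],"twist":-0.016,"grip":-0.2}])

```text
t: 9.15
tool_pos: [0.5783, -0.1897, 0.0554]
eef_rot: [[0.913, 0.408, -0.0], [0.408, -0.913, -0.0], [-0.0, 0.0, -1.0]]
contact_force: [0.4, 1.1, 4.8]
finger_gap: 0.5
grip_force: 25.0
```

```bash
python3 s.py
```

```text
9.15 [ 0.5783 -0.1897  0.0554] yaw+115.86: 49.93 gap 0.500 F 25.0 Tq [ 0.232 -0.076 -0.429] F [0.4 1.1 4.8] j6 torque -1.165
```

The stop is felt: the wrist torque jumped by about 0.45 N m at 49–50°. Easing back about 1°, then checking the ear.

Request:
send_rows(plan=[{"delta_pos":[0,0,0],"twist":0.006,"grip":-0.2},{"delta_pos":[0,0,0],"twist":0.006,"grip":-0.2},{"delta_pos":[0,0,0],"twist":0.006,"grip":-0.2}])

```text
t: 9.45
tool_pos: [0.5784, -0.1896, 0.0554]
eef_rot: [[0.921, 0.389, -0.0], [0.389, -0.921, -0.0], [-0.0, 0.0, -1.0]]
contact_force: [-0.3, -0.0, 4.2]
finger_gap: 0.5
grip_force: 25.0
```

```bash
python3 s.py;python3 ear.py
```

```text
9.45 [ 0.5784 -0.1896  0.0554] yaw+115.86: 48.78 gap 0.500 F 25.0 Tq [-0.039  0.001 -0.033] F [-0.3 -0.   4.2] j6 torque 0.063
ear shift px ((0.444248339016287, 0.5640508475637134), 1.1166844835281373) mean diff 6.6843243
```

Request:
send_rows(plan=[{"delta_pos":[0,0,0],"twist":0,"grip":-0.2},{"delta_pos":[0,0,-0.002],"twist":0,"grip":-0.2},{"delta_pos":[0,0,-0.004],"twist":0,"grip":-0.2},{"delta_pos":[0,0,-0.007],"twist":0,"grip":-0.2},{"delta_pos":[0,0,-0.01],"twist":0,"grip":-0.2},{"delta_pos":[0,0,-0.01],"twist":0,"grip":-0.2}], force=30)

```text
t: 10.1
tool_pos: [0.5784, -0.1894, 0.0605]
eef_rot: [[0.921, 0.39, -0.0], [0.39, -0.921, 0.0], [-0.0, -0.0, -1.0]]
contact_force: [0.0, 0.3, -5.8]
finger_gap: 0.501
grip_force: 30.0
```

```bash
python3 s.py;python3 ear.py
```

```text
10.1 [ 0.5784 -0.1894  0.0605] yaw+115.86: 48.79 gap 0.501 F 30.0 Tq [0.012 0.03  0.025] F [ 0.   0.3 -5.8] j6 torque -0.001
ear shift px ((0.44432547292842983, 0.5160376904095294), 1.072831413269043) mean diff 7.0864863
```

The load is just the lid's weight and the ear is still. Lifting clear.

Request:
send_rows(plan=[{"delta_pos":[0,0,-0.01],"twist":0,"grip":-0.2},{"delta_pos":[0,0,-0.022],"twist":0,"grip":-0.2},{"delta_pos":[0,0,-0.036],"twist":0,"grip":-0.2},{"delta_pos":[0,0,-0.055],"twist":0,"grip":-0.2},{"delta_pos":[0,0,-0.08],"twist":0,"grip":-0.2},{"delta_pos":[0,0,-0.11],"twist":0,"grip":-0.2},{"delta_pos":[0,0,-0.135],"twist":0,"grip":-0.2},{"delta_pos":[0,0,-0.15],"twist":0,"grip":-0.2},{"delta_pos":[0,0,-0.15],"twist":0,"grip":-0.2},{"delta_pos":[0,0,-0.15],"twist":0,"grip":-0.2}])

```text
t: 11.15
tool_pos: [0.5783, -0.1894, 0.1352]
eef_rot: [[0.921, 0.389, -0.0], [0.389, -0.921, 0.0], [-0.0, -0.0, -1.0]]
contact_force: [0.0, 0.4, -5.9]
finger_gap: 0.503
grip_force: 30.0
```

```bash
python3 s.py;python3 - <<'E'
from cell import *
from h import *
st=get_state()
print(go(st,(.562,.2315,st['tool_pos'][2])))
print(proj(pickle.load(open('f0.pkl','rb'))['scene'],[[.562,.2315,.003],[.5784,-.1894,.065]]))
S=grab_frame('scene')
cv2.imwrite('pics/l.png',cv2.resize(S['img'][110:330,180:440],(780,600))[:,:,::-1])
E
```

```text
11.15 [ 0.5783 -0.1894  0.1352] yaw+115.86: 48.78 gap 0.503 F 30.0 Tq [0.026 0.011 0.017] F [ 0.   0.4 -5.9] j6 torque 0.000
(array([ 2.979e-01, -7.880e-01,  1.000e-04]), 0.0)
[[341.9801025  160.59270685]
 [260.26768835 239.36075342]]
```

View pics/l.png

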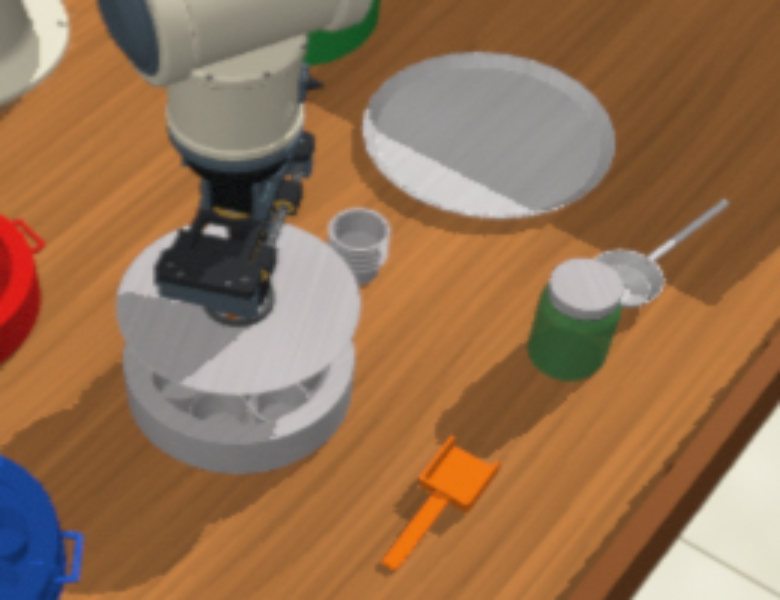

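The lid is off and level over the open tin; the thali is clear. Carrying it across.

Request:
send_rows(plan=[{"delta_pos":[0.006,-0.016,-0.01],"twist":0,"grip":-0.2},{"delta_pos":[0.018,-0.047,-0.01],"twist":0,"grip":-0.2},{"delta_pos":[0.036,-0.095,-0.01],"twist":0,"grip":-0.2},{"delta_pos":[0.057,-0.15,-0.01],"twist":0,"grip":-0.2},{"delta_pos":[0.077,-0.205,-0.01],"twist":0,"grip":-0.2},{"delta_pos":[0.098,-0.26,-0.01],"twist":0,"grip":-0.2},{"delta_pos":[0.119,-0.315,-0.01],"twist":0,"grip":-0.2},{"delta_pos":[0.14,-0.37,-0.01],"twist":0,"grip":-0.2},{"delta_pos":[0.161,-0.425,-0.01],"twist":0,"grip":-0.2},{"delta_pos":[0.182,-0.48,-0.01],"twist":0,"grip":-0.2},{"delta_pos":[0.2,-0.53,-0.01],"twist":0,"grip":-0.2},{"delta_pos":[0.214,-0.566,-0.01],"twist":0,"grip":-0.2}])

```text
t: 12.4
tool_pos: [0.5656, 0.1158, 0.1403]
eef_rot: [[0.92, 0.391, -0.001], [0.391, -0.92, 0.0], [-0.0, -0.001, -1.0]]
contact_force: [0.2, -1.5, -5.6]
finger_gap: 0.5
grip_force: 30.0
```

```bash
python3 s.py;python3 - <<'E'
from cell import *
from h import *
st=get_state()
print(go(st,(.562,.2315,st['tool_pos'][2])))
E
```

```text
12.4 [0.5656 0.1158 0.1403] yaw+115.86: 48.87 gap 0.500 F 30.0 Tq [-0.067  0.022 -0.015] F [ 0.2 -1.5 -5.6] j6 torque -0.734
(array([ 8.380e-02, -2.158e-01,  1.000e-04]), 0.0)
```

Request:
send_rows(plan=[{"delta_pos":[0.015,-0.04,0],"twist":0,"grip":-0.2},{"delta_pos":[0.033,-0.087,0],"twist":0,"grip":-0.2},{"delta_pos":[0.051,-0.134,0],"twist":0,"grip":-0.2},{"delta_pos":[0.067,-0.177,0],"twist":0,"grip":-0.2},{"delta_pos":[0.079,-0.208,0],"twist":0,"grip":-0.2},{"delta_pos":[0.084,-0.221,0],"twist":0,"grip":-0.2},{"delta_pos":[0.084,-0.221,0.02],"twist":0,"grip":-0.2},{"delta_pos":[0.084,-0.221,0.05],"twist":0,"grip":-0.2},{"delta_pos":[0.084,-0.221,0.08],"twist":0,"grip":-0.2},{"delta_pos":[0.084,-0.221,0.11],"twist":0,"grip":-0.2},{"delta_pos":[0.084,-0.221,0.13],"twist":0,"grip":-0.2},{"delta_pos":[0.084,-0.221,0.13],"twist":0,"grip":-0.2}])

```text
t: 13.6
tool_pos: [0.5614, 0.23, 0.0738]
eef_rot: [[0.921, 0.389, -0.003], [0.389, -0.921, -0.001], [-0.003, -0.0, -1.0]]
contact_force: [-1.3, 0.3, -4.8]
finger_gap: 0.497
grip_force: 30.0
```

```bash
python3 s.py;python3 - <<'E'
from cell import *
from h import *
S=grab_frame('scene');D=grab_frame('side')
cv2.imwrite('pics/p.png',np.hstack([cv2.resize(f['img'][a:a+150,b:b+150],(400,400)) for f,a,b in((S,85,265),(D,245,160))])[:,:,::-1])
E
```

```text
13.6 [0.5614 0.23   0.0738] yaw+115.86: 48.74 gap 0.497 F 30.0 Tq [ 0.032  0.036 -0.013] F [-1.3  0.3 -4.8] j6 torque -0.011
```

View pics/p.png

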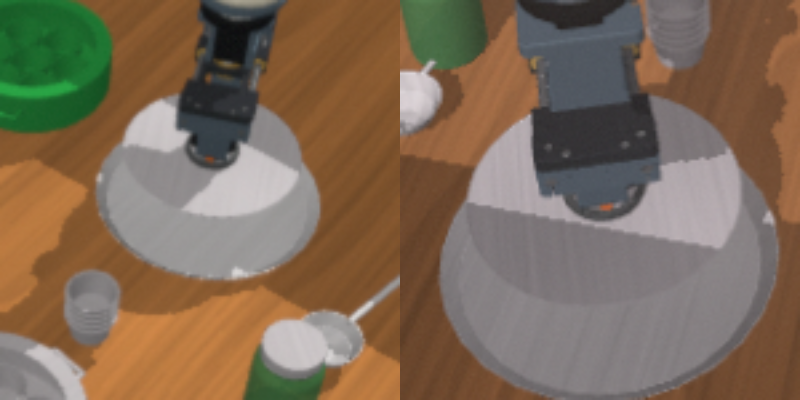

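The lid hangs level, concentric over the thali in both views. Lowering.

Request:
send_rows(plan=[{"delta_pos":[0,0,0.02],"twist":0,"grip":-0.2},{"delta_pos":[0,0,0.045],"twist":0,"grip":-0.2},{"delta_pos":[0,0,0.07],"twist":0,"grip":-0.2},{"delta_pos":[0,0,0.09],"twist":0,"grip":-0.2},{"delta_pos":[0,0,0.105],"twist":0,"grip":-0.2},{"delta_pos":[0,0,0.114],"twist":0,"grip":-0.2},{"delta_pos":[0,0,0.12],"twist":0,"grip":-0.2},{"delta_pos":[0,0,0.124],"twist":0,"grip":-0.2},{"delta_pos":[0,0,0.126],"twist":0,"grip":-0.2},{"delta_pos":[0,0,0.126],"twist":0,"grip":-0.2}])

```text
t: 14.7
tool_pos: [0.5625, 0.2311, 0.0126]
eef_rot: [[0.921, 0.389, 0.0], [0.389, -0.921, 0.0], [0.0, 0.0, -1.0]]
contact_force: [0.0, 0.4, -4.3]
finger_gap: 0.5
grip_force: 30.0
```

```bash
python3 s.py
```

```text
14.7 [0.5625 0.2311 0.0126] yaw+115.86: 48.78 gap 0.500 F 30.0 Tq [-0.042  0.006 -0.051] F [ 0.   0.4 -4.3] j6 torque -0.000
```

Request:
send_rows(plan=[{"delta_pos":[0,0,0.002],"twist":0,"grip":-0.2},{"delta_pos":[0,0,0.004],"twist":0,"grip":-0.2},{"delta_pos":[0,0,0.006],"twist":0,"grip":-0.2},{"delta_pos":[0,0,0.006],"twist":0,"grip":-0.2}])

```text
t: 15.1
tool_pos: [0.5623, 0.231, 0.0093]
eef_rot: [[0.921, 0.39, -0.0], [0.39, -0.921, -0.0], [-0.0, 0.0, -1.0]]
contact_force: [-0.4, -0.4, -5.1]
finger_gap: 0.496
grip_force: 30.0
```

```bash
python3 s.py
```

```text
15.1 [0.5623 0.231  0.0093] yaw+115.86: 48.78 gap 0.496 F 30.0 Tq [ 0.002 -0.032  0.026] F [-0.4 -0.4 -5.1] j6 torque -0.000
```

Request:
send_rows(plan=[{"delta_pos":[0,0,0.001],"twist":0,"grip":-0.2},{"delta_pos":[0,0,0.002],"twist":0,"grip":-0.2},{"delta_pos":[0,0,0.003],"twist":0,"grip":-0.2},{"delta_pos":[0,0,0.003],"twist":0,"grip":-0.2}])

```text
t: 15.5
tool_pos: [0.5626, 0.231, 0.0084]
eef_rot: [[0.921, 0.39, 0.0], [0.39, -0.921, 0.0], [0.0, 0.0, -1.0]]
contact_force: [-2.6, -1.1, 4.3]
finger_gap: 0.501
grip_force: 30.0
```

```bash
python3 s.py
```

```text
15.5 [0.5626 0.231  0.0084] yaw+115.86: 48.79 gap 0.501 F 30.0 Tq [-0.115  0.454  0.   ] F [-2.6 -1.1  4.3] j6 torque 0.003
```

The floor is felt. Letting go and rising straight up.

Request:
send_rows(plan=[{"delta_pos":[0,0,0],"twist":0,"grip":0.05},{"delta_pos":[0,0,0],"twist":0,"grip":0.15},{"delta_pos":[0,0,0],"twist":0,"grip":0.3},{"delta_pos":[0,0,0],"twist":0,"grip":0.5},{"delta_pos":[0,0,0],"twist":0,"grip":0.5},{"delta_pos":[0,0,-0.03],"twist":0,"grip":0.5},{"delta_pos":[0,0,-0.08],"twist":0,"grip":0.6},{"delta_pos":[0,0,-0.15],"twist":0,"grip":0.8},{"delta_pos":[0,0,-0.23],"twist":0,"grip":1},{"delta_pos":[0,0,-0.3],"twist":0,"grip":1},{"delta_pos":[0,0,-0.3],"twist":0,"grip":1},{"delta_pos":[0,0,-0.3],"twist":0,"grip":1}])

```text
t: 16.7
tool_pos: [0.5628, 0.2311, 0.1585]
eef_rot: [[0.921, 0.389, 0.002], [0.389, -0.921, 0.0], [0.002, 0.0, -1.0]]
contact_force: [-0.8, 0.6, -0.6]
finger_gap: 0.999
grip_force: 0.0
```

```bash
python3 s.py; python3 ear.py; python3 - <<'E'
from cell import *
from h import *
st=get_state();W=grab_frame('wrist');D=grab_frame('side')
m=orange(W['img'],(3,150,90));k,l,s,ce=cv2.connectedComponentsWithStats(m)
pr=proj(W,[.5625,.231,.05],st)[0];print(pr)
for i in range(1,k):
    if s[i,4]>15 and np.hypot(*(ce[i]-pr))<60: print(s[i],ce[i],plane(W,[ce[i]],.06,st))
cv2.imwrite('pics/q.png',np.hstack([cv2.resize(W['img'],(533,400)),cv2.resize(D['img'][170:420,140:306],(266,400))])[:,:,::-1])
E
```

```text
16.7 [0.5628 0.2311 0.1585] yaw+115.86: 48.78 gap 0.999 F 0.0 Tq [-0.005  0.001  0.022] F [-0.8  0.6 -0.6] j6 torque 0.001
ear shift px ((-0.28651894069822603, 0.5471840719181831), 0.5770672087669373) mean diff 24.20973
[279.12058079 198.99631159]
[250 191   7  21 130] [253.28461538 201.12307692] [[0.55338147 0.25319169 0.06      ]]
[302 190   7  22 138] [304.76811594 200.99275362] [[0.57209105 0.2092124  0.06      ]]
```

View pics/q.png

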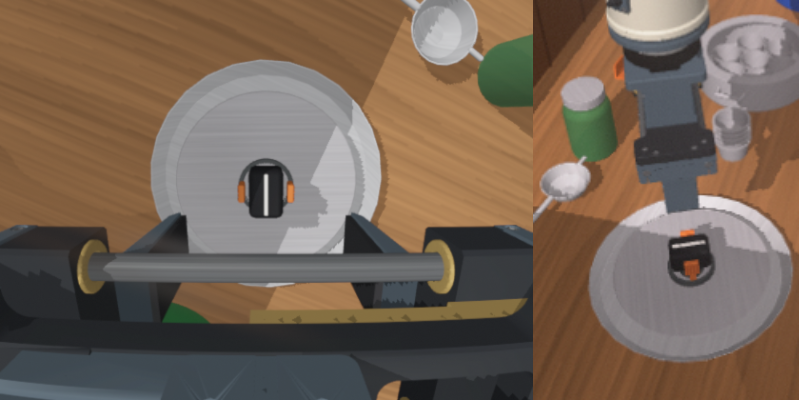

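The lid lies flat and central in the thali (knob at (0.563, 0.231) against thali (0.562, 0.232)), the tabs are out and the gripper is clear. Handing in.

```bash
python3 -c "
from cell import *
print(close_job())"
```

```text
the job is handed in; nothing more can be done
None
```

I unlocked the dabba's knob at its stop, about 49° anticlockwise, lifted the lid straight off, and set it flat and knob-up in the middle of the thali (within about 1 mm by my measurement); the tin's ear shifted only about 1 mm, and the job is handed in, though no verdict came back.

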